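# Square a block into the press fence and mark it

## Task

Slide the red block along the bed of the blue hand press, without lifting it off, until it sits square and flush against both dark fences in their corner. Only then swing the yellow-handled lever towards the robot to its stop, and let it return all the way, with the block still home in the corner. Leave the magnifier stand, the amber jar and the white bottle where they are.

Things in the scene. Friction and masses are not known exactly. Their poses are not given: they have to be found in the camera images.
- press: Blue hand-lever marking press, fixed to the bench. Steel bed 220 (x) x 210 (y) x 12 mm; origin at the centre of the bed's underside on the bench, x towards the far fence, y towards the side fence, z up. Behind the side fence a blue column (x 10 to 70, y 64 to 104 mm) carries a fixed arm over the fence corner. The lever stands on the arm.
- corner (a point): Inner corner of the two dark fences, on the bed's top, 12 mm above the bench; axes as the press's. Fences are 16 mm high; the far fence's face runs from here 116 mm to -y, the side fence's 130 mm to -x.
- overhang (a point): Middle of the lower edge of the fixed arm's free end, 66 mm above the bed. The arm runs from here to the press's +y: 70 mm wide in x, 50 mm high. An upright gripper beside the seated block strikes it: lean the tool away from it, about 35 degrees. Near its end a 16 mm ram hangs to 30 mm above the bed; the lever lowers it 11 mm, 1 mm short of the block.
- block: Red aluminium block 90 (x) x 70 (y) x 18 mm, edges sharp, about 0.3 kg, lying loose on the bed, turned at most about 17 degrees from the press. Origin at the centre of its underside. Home in the corner its x axis is along the press's x and its origin is at -45, -35, 0 mm from the corner (90 mm sides along the side fence).
- lever (a joint): Lever angle in rad: 0 at rest (sprung against its rest stop), 0.85 at its working stop. At rest the lever leans 0.15 rad from upright towards the press's +x; it swings towards the press's -x (to the robot) and down about lever_hinge. The spring returns it when let go; about 3 N at the handle starts it, 8 N holds it at the stop.
- lever_hinge (a point): Point on the hinge axis in the middle of the lever; the axis is along the press's y.
- lever_grip (a point): Middle of the lever's yellow cross handle: a round bar of 18 mm diameter, 88 mm long overall along the press's y, 115 mm from the hinge on a 12 mm rod.
- magnifier: Bystander: magnifier on a blue box-shaped base 50 x 58 x 55 mm with a steel post, 215 mm high in all, lens 80 mm across at 200 mm height, 90 mm along its own +x from the post. Stands loose on the bench; origin under the base.
- jar: Bystander: amber glass jar with steel cap, 54 mm diameter, 60 mm high, loose on the bench; origin under its centre.
- oil: Bystander: white plastic bottle with red cap, 48 mm diameter, 80 mm high, loose on the bench; origin under its centre.
Things that resemble listed ones, but are neither listed nor needed, are in the scene too. Several things have the shape of the block; the one meant has the colours described above.

How it is judged:
By the outcome, as a careful person would: the job done as asked, in the order asked, and still so for the second after the job is handed in, with the robot touching nothing.
It also fails if it takes over 64 s, if anything falls off the work surface, if the arm or the gripper's body presses on something with over 40 N, if the wrist force passes 120 N, or if a joint passes its speed limit or range.

## Robot

A 7-joint arm with a two-finger parallel gripper is mounted at the origin on the work surface. World frame = base frame: x ahead of the robot, y to its left, z up, the work surface at z = 0. Lengths are in m, angles in rad, forces in N, time in s.
With the tool pointing down it reaches from about 0.4 to 0.85 m from the base axis. Payload 6.9 kg.
Tool frame: the origin (TCP) lies midway between the tips of the shut fingers; the grasp point (between the pads) lies behind it (ctrl.pinch_z is the z of the grasp point in the tool frame, in m); z points along the fingers, y is the direction in which the jaws open and shut (so a half turn about z gives the same grasp; the last joint's range is limited). The gripper opens to 85 mm and grips with 20 to 120 N. Pads are 22 mm wide; open, the fingers measure 114 mm over their backs; the gripper's body (76 mm by 85 mm) begins 54 mm behind the grasp point. The pads swing forward as they close: fully open they stand 13 mm farther back than shut.
Start: joints at [1.337, 0.507, -0.238, 1.5, 0.126, 1.149, -0.155], TCP at [0.208, -0.589, 0.231] pointing down, gripper open.
Joint ranges: [-3.08, 3.08], [-0.24, 2.05], [-1.43, 1.35], [0, 2.5], [-1.52, 4.66], [0.17, 1.96], [-2.89, 2.89]. Speed limits (rad/s): [2.39, 2.39, 3.14, 3.14, 3.14, 3.14, 3.14].

## Interface

Orientations are given as a unit quaternion [w, x, y, z].
In Python, from station import ctrl, get_state, vision, ticket, models gives the robot as it stands. Calls block until the motion is done:
- ctrl.movep(position, orientation): joint-space move of the TCP to a pose.
- ctrl.movel(position, frame=None, max_speed=0.15): straight line of the TCP; frame=None keeps the orientation; max_speed is the mean speed in m/s.
- ctrl.set_joints(angles): joint-space move.
- ctrl.ungrasp() and ctrl.close_gripper(force=None): open the fingers fully, or close them until they stop; force is the grip in N (None keeps the last).
- ctrl.pause(seconds).
- ctrl.ik(position, orientation): joint angles nearest the present ones, or None.
- get_state(): the state.
- vision.grab_frame(name): name is "scene" or "top" or "wrist"; returns (picture, depth): 420x560x3 uint8, blue, green, red; 420x560 float32, m along the optical axis (not along the pixel's ray), 0 where there is no reading.
- vision.camera_info(name): a dict with "mtx" (3x3 intrinsics, pixels), "R" (3x3) and "t" (3): a world point X has camera coordinates R X + t; the wrist camera has in their place "hand_eye" (4x4, takes a point from camera to tool coordinates, whose origin is the TCP and whose axes are the flange's). Camera axes: x right, y down, z forward; pixel columns grow to the right and rows downward; lengths in m; the calibration is good to about 2 mm. A picture is of the moment at which its call begins: read the wrist's pose just before it. camera_info takes no time and is no camera call.
A pose or a line that the arm cannot do raises ctrl.Unreachable and nothing moves.
- ticket.close_job(): hands the job in, once; it reports no verdict.
Trained networks look in the newest picture that a camera, given by its name, has taken for a name from the list of things; names that differ only in an ending like _2 or _b are one class to them, and where a whole thing is asked for, a point or a joint stands for the part that bears it (a point fixed in the world has none). Each returns a list of dicts, best first, with "p" (0 to 1); they miss things now and then, are a little off and sometimes report something else, mostly with a low value. They report only what shows in the picture. A call takes as long as a camera call. They do not tell look-alikes from the thing itself.
- models.recognise(camera, target): "point" ([column, row] in pixels, amid what is visible of it).
- models.masks_of(camera, target): "mask" (420x560 bool, what is visible of it) and "point" ([column, row] in pixels, amid what is visible of it).
The state is a dict: "time": time; "qpos": joint angles; "qd": joint speeds; "tau": joint torques, N m; "tcp_pos": TCP position; "eef_rot": TCP orientation; "contact_force": force on the tool from outside, world axes, zero at the start; "wrist_torque": the same for the moment, N m; "width": finger opening in m.
Only numpy, scipy, OpenCV 4.12 (cv2) and the standard library are available. Lean on these libraries where they do the work, as an engineer would, in place of code of your own. Each camera call takes 0.05 s, during which the arm holds its last target.

## Working session

There is one attempt and no reset: what is moved stays moved. The work goes in short steps, each a Python script; the robot and the scene stay as the last script left them, time stands still between calls to the robot, and variables do not carry over. Pictures are saved under pics/ and viewed, and the job is handed in when it is done.

```bash
ls; mkdir -p pics
python3 - <<'E'
from station import ctrl, get_state, vision, models
import cv2
for n in ["scene","top"]:
    im,d=vision.grab_frame(n); cv2.imwrite(f"pics/{n}0.png",im)
    i=vision.camera_info(n); print(n,i['mtx'],i['R'],i['t'])
    for t in ["press","block","lever","lever_grip","magnifier","jar","oil"]:
        print(t,[(round(r['p'],2),[int(v) for v in r['point']]) for r in models.recognise(n,t)])
print(vision.camera_info("wrist")); print(ctrl.pinch_z); print(get_state())
E
```

```text
pics
scene [[413.67052426   0.         280.7539884 ]
 [  0.         413.67052426 207.39686038]
 [  0.           0.           1.        ]] [[-0.43833619  0.89856023 -0.02123418]
 [ 0.53384991  0.2412715  -0.81042725]
 [-0.7230945  -0.36657546 -0.58545433]] [ 0.24552664 -0.18813295  1.42190165]
press [(0.69, [359, 212]), (0.58, [250, 261])]
block [(0.77, [232, 254]), (0.58, [295, 209]), (0.57, [178, 326]), (0.55, [223, 199]), (0.19, [139, 248])]
lever [(0.94, [241, 189])]
lever_grip [(0.98, [244, 191])]
magnifier [(0.87, [356, 211])]
jar [(0.91, [142, 249])]
oil [(0.98, [159, 219]), (0.27, [357, 217])]
top [[533.40686112   0.         281.94988053]
 [  0.         533.40686112 199.96832136]
 [  0.           0.           1.        ]] [[ 1.72258689e-02 -9.99849325e-01  2.14403324e-03]
 [-9.87994215e-01 -1.73508111e-02 -1.53513455e-01]
 [ 1.53527525e-01  5.26110206e-04 -9.88144232e-01]] [0.00559538 0.62941023 1.21145294]
press [(0.91, [303, 200])]
block [(0.66, [324, 217]), (0.57, [326, 117])]
lever [(0.88, [299, 163])]
lever_grip [(0.85, [301, 162])]
magnifier [(0.7, [177, 245])]
jar [(0.6
[... 552 characters left out ...]
0]])}
-0.0187
{'time': 0.8, 'qpos': array([ 1.33648162,  0.50747522, -0.23758311,  1.50021967,  0.12569099,
        1.14894752, -0.15482305]), 'qd': array([ 0.00135512,  0.00154799, -0.00112684,  0.00092113,  0.00081703,
       -0.0008889 ,  0.00167337]), 'tau': array([-1.26075469e-03, -6.20284653e+01, -2.18498357e+00, -2.49946761e+01,
        1.40027114e-02,  2.08242731e-03, -2.79526205e-05]), 'tcp_pos': array([ 0.2082749 , -0.58923603,  0.23128298]), 'eef_rot': array([-3.59144480e-05,  9.85605762e-01,  1.69059993e-01, -7.30846452e-06]), 'contact_force': array([0.40790699, 0.73237087, 0.8556276 ]), 'wrist_torque': array([ 0.01379142, -0.06028729, -0.0373782 ]), 'width': 0.08531480973223812}
```

View pics/scene0.png

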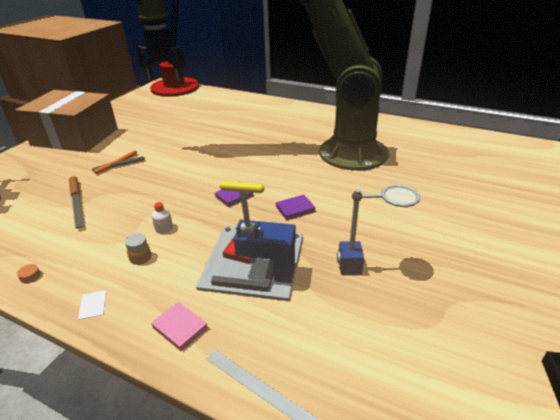

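View pics/top0.png

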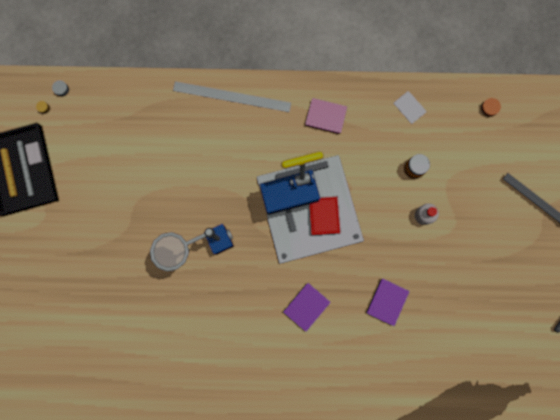

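```bash
cat > h.py <<'E'
import numpy as np, cv2
from station import ctrl, get_state, vision, models
from scipy.spatial.transform import Rotation as Rot
def toworld(cam,px,z,cam_pose=None):
    i=vision.camera_info(cam); K=i['mtx']
    if cam_pose is None: R,t=i['R'],i['t']
    else: R,t=cam_pose
    r=R.T@np.linalg.inv(K)@np.array([px[0],px[1],1.]); c=-R.T@t
    return c+r*(z-c[2])/r[2]
def wpose():
    s=get_state(); q=s['eef_rot']; T=np.eye(4); T[:3,:3]=Rot.from_quat([q[1],q[2],q[3],q[0]]).as_matrix(); T[:3,3]=s['tcp_pos']
    C=T@vision.camera_info('wrist')['hand_eye']; W=np.linalg.inv(C); return W[:3,:3],W[:3,3]
def proj(cam,X,cam_pose=None):
    i=vision.camera_info(cam)
    R,t=cam_pose if cam_pose is not None else (i['R'],i['t'])
    p=i['mtx']@(R@np.asarray(X,float)+t); return p[:2]/p[2]
E
python3 - <<'E'
from h import *
im=cv2.imread('pics/top0.png')
c=im[140:275,240:375]; cv2.imwrite('pics/topc.png',cv2.resize(c,None,fx=4.4,fy=4.4,interpolation=cv2.INTER_CUBIC))
hsv=cv2.cvtColor(im,cv2.COLOR_BGR2HSV)
for nm,z in [('red',.03)]:
    m=(((hsv[...,0]<8)|(hsv[...,0]>172))&(hsv[...,1]>180)&(hsv[...,2]>120)).astype(np.uint8)
    n,l,s,ce=cv2.connectedComponentsWithStats(m); k=1+np.argmax(s[1:,4]); 
    cs,_=cv2.findContours((l==k).astype(np.uint8),0,1); r=cv2.minAreaRect(cs[0]); b=cv2.boxPoints(r); print(s[k],b)
    for p in b: print(toworld('top',p,.03))
for n in [(162.5,175)]: pass
E
```

```text
[310 198  29  36 903] [[309.08972 199.07588]
 [335.9035  196.84138]
 [338.83453 232.01381]
 [312.02075 234.2483 ]]
[ 0.63541537 -0.04849492  0.03      ]
[ 0.64197486 -0.11280093  0.03      ]
[ 0.55744059 -0.11990892  0.03      ]
[ 0.55101116 -0.05624912  0.03      ]
```

View pics/topc.png

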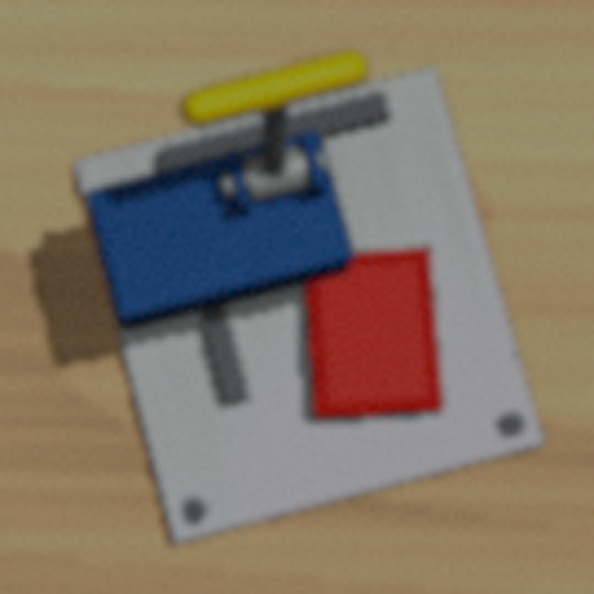

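Run:
```python
from h import *
cr=lambda p:(p[0]/4.4+240-.4,p[1]/4.4+140-.4)
B=np.array([toworld('top',cr(p),.012)[:2] for p in [(78,158),(435,70),(543,443),(170,543)]])
print(B, [np.linalg.norm(B[i]-B[(i+1)%4]) for i in range(4)])
print('yaws',[np.degrees(np.arctan2(*(v[::-1]))) for v in (B[0]-B[3],B[1]-B[2])], [np.degrees(np.arctan2(-(v[0]),v[1])) for v in (B[0]-B[1],B[3]-B[2])])
c=B.mean(0); yaw=np.radians(13.6); R=np.array([[np.cos(yaw),-np.sin(yaw)],[np.sin(yaw),np.cos(yaw)]])
print('c',c)
P=lambda p,z:R.T@(toworld('top',cr(p),z)[:2]-c)
print('far fence end',P((388,122),.028),P((382,95),.028)); print('side end',P((245,402),.028),P((220,406),.028))
print('arm',P((350,265),.128),P((315,133),.128),P((90,190),.128))
print('grip z?',[P(p,.26) for p in((185,108),(368,65))])
im,d=vision.grab_frame('top')
i=vision.camera_info('top')
# heights from depth
def w(u,v):
    X=i['R'].T@(np.linalg.inv(i['mtx'])@[u,v,1]*d[int(v),int(u)]-i['t']); return X
for p in [(230,98),(330,75),(275,82),(275,185),(200,240),(270,145),(370,330),(450,300),(300,160)]: 
    u=cr(p); X=w(round(u[0]),round(u[1])); print(p,X.round(4),(R.T@(X[:2]-c)).round(4))
```

```text
[[ 0.69445192  0.0778934 ]
 [ 0.74820099 -0.12076774]
 [ 0.54025336 -0.17998641]
 [ 0.48243507  0.02280208]] [np.float64(0.2058038178705979), np.float64(0.2162153283824203), np.float64(0.210869929319193), np.float64(0.21905752011924357)]
yaws [np.float64(14.565845057772368), np.float64(15.895724009245667)] [np.float64(15.139293824725698), np.float64(15.913712184536564)]
c [ 0.61633533 -0.05001467]
far fence end [ 0.08521749 -0.06503349] [ 0.10075823 -0.06532173]
side end [-0.0484861  0.0462537] [-0.04765184  0.05992938]
arm [-0.00146189 -0.01584727] [ 0.06836554 -0.01402343] [0.0645033  0.10357154]
grip z? [array([0.06646441, 0.05417427]), array([ 0.0678377 , -0.03085477])]
(230, 98) [ 0.671  -0.002   0.2685] [0.0644 0.0338]
(330, 75) [ 0.6821 -0.0473  0.2674] [ 0.0646 -0.0128]
(275, 82) [ 0.6796 -0.0216  0.2676] [0.0681 0.0127]
(275, 185) [ 0.6535 -0.0265  0.1518] [0.0417 0.0141]
(200, 240) [0.6304 0.01   0.1276] [0.0278 0.055 ]
(270, 145) [ 0.6648 -0.0226  0.1936] [0.0535 0.0152]
(370, 330) [ 0.5977 -0.0845  0.0291] [-0.0263 -0.0291]
(450, 300) [ 0.6176 -0.1294  0.0127] [-0.0174 -0.0775]
(300, 160) [ 0.6666 -0.0393  0.1545] [ 0.0513 -0.0014]
```

```bash
cat >> h.py <<'E'
YAW=np.radians(15.4); C0=np.array([0.6163,-0.0500,0.])
RP=Rot.from_euler('z',YAW).as_matrix()
def p2w(p): return RP@np.asarray(p,float)+C0
def w2p(X): return RP.T@(np.asarray(X)-C0)
def quat(M):
    q=Rot.from_matrix(M).as_quat(); return [q[3],q[0],q[1],q[2]]
def tool(zp,xp):  # tool z and x in press axes
    z=np.array(zp,float); z/=np.linalg.norm(z); x=np.array(xp,float); x-=z*(x@z); x/=np.linalg.norm(x)
    return RP@np.column_stack([x,np.cross(z,x),z])
def lookpose(camp,tgt,roll=0):
    c=p2w(camp); f=p2w(tgt)-c; f/=np.linalg.norm(f); x=np.cross(f,[0,0,1]); x/=np.linalg.norm(x)
    M=np.column_stack([x,np.cross(f,x),f])@Rot.from_euler('z',roll).as_matrix()
    T=np.eye(4); T[:3,:3]=M; T[:3,3]=c
    T=T@np.linalg.inv(vision.camera_info('wrist')['hand_eye']); return T[:3,3],quat(T[:3,:3])
E
python3 - <<'E'
from h import *
for camp in [(-.15,-.18,.22),(-.2,-.1,.25),(-.2,-.15,.2)]:
  for roll in (0,np.pi,np.pi/2,-np.pi/2):
    p,q=lookpose(camp,(.04,.02,.02),roll); j=ctrl.ik(p,q); print(camp,round(roll,1),p.round(3),None if j is None else np.round(j,2))
# push poses
s,c=np.sin(np.radians(35)),np.cos(np.radians(35))
for nm,z,hx,pos in [('y',(0,s,-c),(0,c,s),(.038,-.032,.0195)),('y start',(0,s,-c),(0,c,s),(-.03,-.09,.0195)),('x',(s,0,-c),(c,0,s),(-.016,.013,.0195)),('x0',(s,0,-c),(c,0,s),(-.1,.013,.0195)),('lev',(0,0,-1),(0,1,0),(0.08,-.012,.235)),('lev2',(0,0,-1),(0,1,0),(-.02,-.012,.21))]:
  for sg in (1,-1):
    M=tool(z,np.array(hx)*sg); j=ctrl.ik(p2w(pos),quat(M)); print(nm,sg,p2w(pos).round(3),None if j is None else np.round(j,2))
E
```

```text
(-0.15, -0.18, 0.22) 0 [ 0.571 -0.165  0.1  ] [ 1.28  1.15 -0.84  1.78 -0.63  0.88  0.73]
(-0.15, -0.18, 0.22) 3.1 [ 0.591 -0.132  0.152] [ 0.46  0.6   0.11  1.8  -0.85  1.   -2.51]
(-0.15, -0.18, 0.22) 1.6 [ 0.553 -0.133  0.126] [ 1.21  0.78 -0.74  2.21 -1.42  0.47 -0.19]
(-0.15, -0.18, 0.22) -1.6 [ 0.609 -0.164  0.125] [ 1.1   1.14 -1.03  1.39 -0.05  1.23  1.6 ]
(-0.2, -0.1, 0.25) 0 [ 0.525 -0.131  0.121] [ 1.47  1.08 -1.03  2.24 -1.28  0.34  1.23]
(-0.2, -0.1, 0.25) 3.1 [ 0.557 -0.105  0.17 ] [ 0.37  0.42  0.11  2.04 -0.93  0.7  -2.78]
(-0.2, -0.1, 0.25) 1.6 [ 0.52  -0.093  0.146] None
(-0.2, -0.1, 0.25) -1.6 [ 0.562 -0.142  0.145] [ 1.25  0.93 -1.01  1.81 -0.23  0.78  1.52]
(-0.2, -0.15, 0.2) 0 [ 0.539 -0.154  0.089] [ 1.43  1.23 -0.91  2.02 -0.85  0.63  0.99]
(-0.2, -0.15, 0.2) 3.1 [ 0.562 -0.129  0.143] [ 0.53  0.56  0.09  2.   -1.08  0.88 -2.38]
(-0.2, -0.15, 0.2) 1.6 [ 0.526 -0.121  0.117] [ 1.46  1.07 -1.23  2.43  3.2   0.3   1.42]
(-0.2, -0.15, 0.2) -1.6 [ 0.575 -0.162  0.115] [ 1.26  1.13 -1.05  1.65 -0.15  0.96  1.66]
y 1 [ 0.661 -0.071  0.02 ] [ 0.69  1.1  -0.81  1.31  0.15  1.19  0.33]
y -1 [ 0.661 -0.071  0.02 ] [ 0.33  0.98 -0.01  1.32 -0.51  1.26 -2.29]
y start 1 [ 0.611 -0.145  0.02 ] [ 0.79  1.06 -0.73  1.37  0.11  1.21  0.47]
y start -1 [ 0.611 -0.145  0.02 ] [ 0.44  0.96  0.01  1.37 -0.48  1.28 -2.18]
x 1 [ 0.597 -0.042  0.02 ] [ 0.59  0.75 -0.63  2.34  2.8   0.43  2.42]
x -1 [ 0.597 -0.042  0.02 ] [ 0.89  1.02 -1.22  2.33  2.12  0.77  0.05]
x0 1 [ 0.516 -0.064  0.02 ] None
x0 -1 [ 0.516 -0.064  0.02 ] None
lev 1 [ 0.697 -0.04   0.235] [ 0.47  0.75 -0.94  1.27  0.59  1.41 -0.16]
lev -1 [ 0.697 -0.04   0.235] [ 0.04  0.62 -0.03  1.27  0.02  1.25 -2.86]
lev2 1 [ 0.6   -0.067  0.21 ] [ 0.58  0.6  -0.87  1.59  0.49  1.19 -0.12]
lev2 -1 [ 0.6   -0.067  0.21 ] [ 0.1   0.49 -0.05  1.59  0.03  1.06 -2.83]
```

Run:
```python
from h import *
p,q=lookpose((-.15,-.18,.22),(.04,.02,.02),np.pi)
ctrl.movep(p,q); s=get_state(); print(s['time'],s['tcp_pos'],p)
W=wpose(); im,d=vision.grab_frame('wrist'); cv2.imwrite('pics/w1.png',im); np.savez('w1.npz',R=W[0],t=W[1],d=d)
v=im.copy()
def dr(pts,col):
    for a,b in zip(pts[:-1],pts[1:]):
        cv2.line(v,tuple(proj('wrist',p2w(a),W).astype(int)),tuple(proj('wrist',p2w(b),W).astype(int)),col,1)
dr([(-.11,-.105,.012),(.11,-.105,.012),(.11,.105,.012),(-.11,.105,.012),(-.11,-.105,.012)],(0,255,0))
dr([(.083,-.067,.012),(.083,.049,.012),(-.047,.049,.012)],(0,255,255))
cv2.imwrite('pics/w1o.png',cv2.rotate(v,cv2.ROTATE_180))
```

```text
2.9667 [ 0.59058967 -0.13317552  0.1516553 ] [ 0.5906906  -0.13232414  0.15158934]
```

View pics/w1o.png

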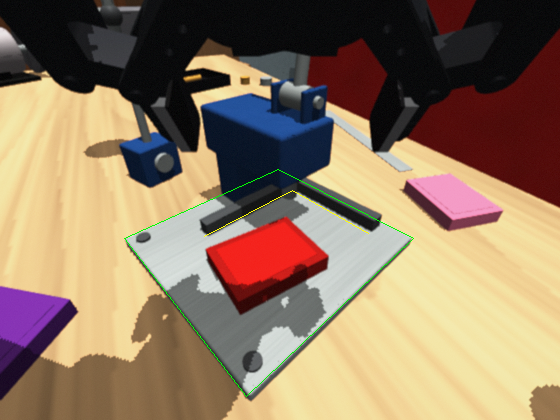

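```bash
cat >> h.py <<'E'
s30,c30=np.sin(np.radians(30)),np.cos(np.radians(30))
MY=tool((0,s30,-c30),(0,-c30,-s30)); QY=quat(MY)
def tcp(): return w2p(get_state()['tcp_pos'])
def fp(): return RP.T@get_state()['contact_force']
def push(start,end,step,thr,axis,speed=.05,verbose=True):
    """step from start to end (press frame); stop when force opposing along axis > thr"""
    start=np.array(start,float); end=np.array(end,float); n=int(np.ceil(np.linalg.norm(end-start)/step))
    f0=fp()
    for k in range(1,n+1):
        g=start+(end-start)*k/n
        ctrl.movel(p2w(g),max_speed=speed); f=fp()-f0
        if verbose: print(k,g.round(4),tcp().round(4),f.round(1))
        if -f@np.array(axis)>thr: print('contact'); break
    return g
E
python3 - <<'E'
from h import *
b=np.array([[.63541,-.04849],[.64197,-.1128],[.55744,-.1199],[.55101,-.05625]]); 
bp=np.array([w2p([*x,0])[:2] for x in b]); print(bp, bp.mean(0), 'near mid',bp[2:].mean(0))
m=bp[2:].mean(0)
ctrl.close_gripper(); print(get_state()['width'],get_state()['time'])
st=[m[0]-.040,-.03,.09]
print(st)
ctrl.movep(p2w(st),QY); print(tcp(),get_state()['time'])
st[2]=.0205; ctrl.movel(p2w(st),max_speed=.1); print(tcp(),fp(),get_state()['time'])
W=wpose(); im,d=vision.grab_frame('wrist'); cv2.imwrite('pics/w2.png',im)
im,d=vision.grab_frame('top'); cv2.imwrite('pics/t2.png',cv2.resize(im[140:290,220:400],None,fx=3.3,fy=3.3,interpolation=cv2.INTER_CUBIC))
E
```

```text
[[ 0.01882485 -0.00361899]
 [ 0.0080714  -0.06736202]
 [-0.07530903 -0.05175964]
 [-0.06460551  0.01131256]] [-0.02825457 -0.02785702] near mid [-0.06995727 -0.02022354]
8.74317854647041e-05 3.7833
[np.float64(-0.10995727139114259), -0.03, 0.09]
[-0.10892793 -0.02989768  0.08987584] 4.2417
[-0.10970882 -0.03023868  0.02090488] [ 0.08530092 -0.61093188 -0.30251991] 5.0833
```

View pics/w2.png

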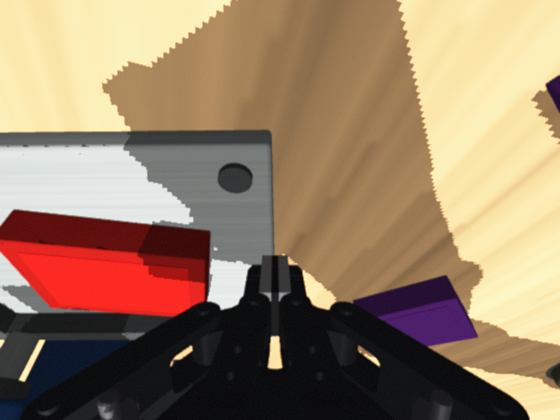

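View pics/t2.png

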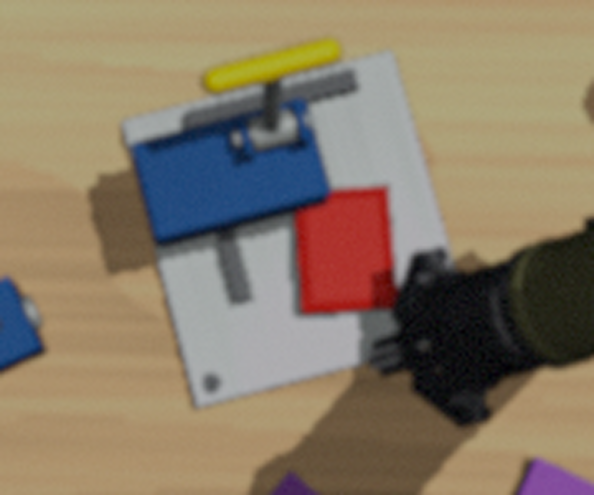

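Run:
```python
from h import *
a=[-.11,-.03,.0205]
g=push(a,[-.035,-.028,.0205],.025,15,(1,0,0),.06)
g=push(g,[-.004,-.028,.0205],.003,10,(1,0,0),.04)
print(get_state()['time'])
im,d=vision.grab_frame('top'); cv2.imwrite('pics/t3.png',cv2.resize(im[140:290,220:400],None,fx=3.3,fy=3.3,interpolation=cv2.INTER_CUBIC))
```

```text
1 [-0.0912 -0.0295  0.0205] [-0.0909 -0.0292  0.0204] [-1.  -0.1 -0.5]
2 [-0.0725 -0.029   0.0205] [-0.072  -0.0287  0.0204] [-0.4 -0.2  0.3]
3 [-0.0538 -0.0285  0.0205] [-0.0533 -0.0282  0.0205] [-0.5  0.6  0.9]
4 [-0.035  -0.028   0.0205] [-0.0345 -0.0277  0.0205] [ 0.6 -0.5  0. ]
1 [-0.0322 -0.028   0.0205] [-0.0321 -0.028   0.0205] [-2.1  0.7  0.1]
2 [-0.0294 -0.028   0.0205] [-0.0292 -0.0281  0.0205] [-1.2  0.1  0.8]
3 [-0.0265 -0.028   0.0205] [-0.0263 -0.028   0.0205] [-1.5 -0.6  0.8]
4 [-0.0237 -0.028   0.0205] [-0.0234 -0.028   0.0205] [-2.   0.2  0.6]
5 [-0.0209 -0.028   0.0205] [-0.0206 -0.0279  0.0205] [-2.1  0.4 -0.2]
6 [-0.0181 -0.028   0.0205] [-0.0186 -0.0279  0.0204] [-4.4  0.7  1.3]
7 [-0.0153 -0.028   0.0205] [-0.0181 -0.0279  0.0203] [-12.4   0.8   4.7]
contact
8.7917
```

View pics/t3.png

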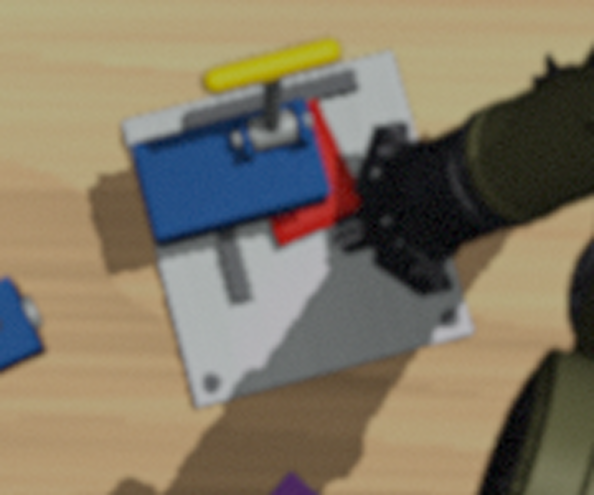

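Run:
```python
from h import *
ctrl.movel(p2w([-.035,-.03,.0205]),max_speed=.1)
ctrl.movel(p2w([-.03,-.095,.06]),max_speed=.15)
ctrl.movel(p2w([.03,-.1,.0205]),max_speed=.15)
print(tcp(),get_state()['time'])
im,d=vision.grab_frame('wrist'); cv2.imwrite('pics/w4.png',im)
im,d=vision.grab_frame('top'); cv2.imwrite('pics/t4.png',cv2.resize(im[140:290,220:400],None,fx=3.3,fy=3.3,interpolation=cv2.INTER_CUBIC))
```

```text
[ 0.02943582 -0.09955161  0.02022345] 10.4833
```

View pics/w4.png

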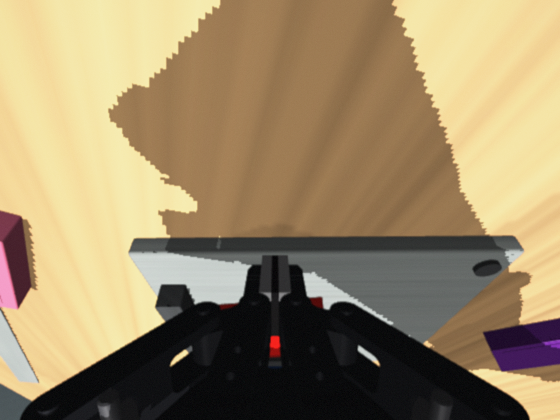

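View pics/t4.png

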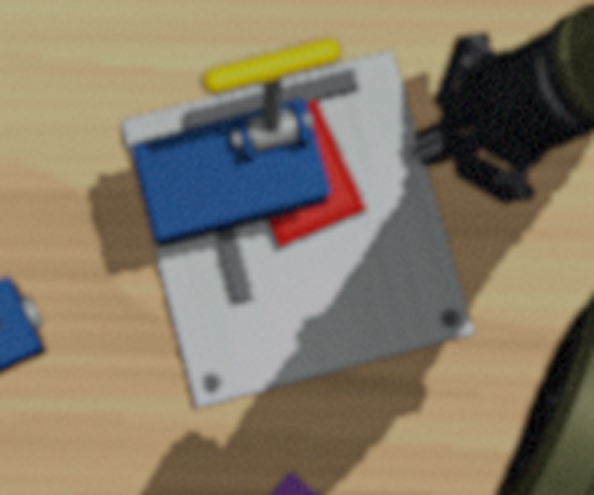

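Run:
```python
from h import *
cr=lambda p:(p[0]/3.3+220-.4,p[1]/3.3+140-.4)
for p in [(363,210),(278,247),(317,100)]: print(w2p(toworld('top',cr(p),.03)).round(4))
```

```text
[-0.0031 -0.0486  0.03  ]
[-0.014  0.018  0.03 ]
[ 0.0839 -0.0373  0.03  ]
```

Run:
```python
from h import *
ctrl.movel(p2w([.033,-.06,.0205]),max_speed=.1)
g=push([.033,-.06,.0205],[.033,-.022,.0205],.003,10,(0,1,0),.04)
print(get_state()['time'])
im,d=vision.grab_frame('top'); cv2.imwrite('pics/t5.png',cv2.resize(im[140:290,220:400],None,fx=3.3,fy=3.3,interpolation=cv2.INTER_CUBIC))
im,d=vision.grab_frame('wrist'); cv2.imwrite('pics/w5.png',im)
s,c=np.sin,np.cos
for deg in (20,25,30,35):
  for az in (0,15,30,45):
    for sg in (1,-1):
      a=np.radians(deg);b=np.radians(az); h=np.array([c(b),s(b),0])
      M=tool(h*s(a)+np.array([0,0,-c(a)]),sg*(h*c(a)+np.array([0,0,s(a)])))
      r=[ctrl.ik(p2w([x,y,z]),quat(M)) for x,y,z in ((-.05,.013,.02),(-.03,.013,.02),(-.016,.013,.02))]
      if any(v is not None for v in r): print(deg,az,sg,[None if v is None else np.round(v,2) for v in r])
```

```text
1 [ 0.033  -0.0571  0.0205] [ 0.0328 -0.0576  0.0204] [ 0.6 -0.3  1.8]
2 [ 0.033  -0.0542  0.0205] [ 0.0329 -0.0543  0.0204] [ 0.7 -0.7  0.8]
3 [ 0.033  -0.0512  0.0205] [ 0.0329 -0.0511  0.0205] [-0.2 -0.9  1.1]
4 [ 0.033  -0.0483  0.0205] [ 0.033  -0.0479  0.0205] [ 0.1 -0.8  0.9]
5 [ 0.033  -0.0454  0.0205] [ 0.033  -0.045   0.0205] [ 0.4 -0.4  0.7]
6 [ 0.033  -0.0425  0.0205] [ 0.033  -0.042   0.0205] [ 0.6 -0.5  1. ]
7 [ 0.033  -0.0395  0.0205] [ 0.033  -0.0391  0.0206] [ 0.4 -1.1  1. ]
8 [ 0.033  -0.0366  0.0205] [ 0.033  -0.0362  0.0205] [ 0.8 -1.   0.5]
9 [ 0.033  -0.0337  0.0205] [ 0.0329 -0.0336  0.0205] [-0.2 -2.2  1.1]
10 [ 0.033  -0.0308  0.0205] [ 0.0326 -0.0317  0.0204] [-1.5 -4.5  1.9]
11 [ 0.033  -0.0278  0.0205] [ 0.0325 -0.0315  0.0204] [ -1.3 -10.5   3.7]
contact
13.8833
20 0 1 [array([ 0.55,  0.67, -0.63,  2.2 ,  1.48,  0.26, -2.64]), array([ 0.53,  0.69, -0.64,  2.15,  1.38,  0.28, -2.54]), array([ 0.52,  0.7 , -0.64,  2.12,  1.31,  0.29, -2.48])]
20 0 -1 [array([ 0.77,  0.82, -1.03,  2.2 ,  1.52,  0.57,  0.49]), array([-0.12,  0.65,  0.36,  2.16, -1.51,  0.35, 
[... 4865 characters left out ...]
03,  2.19,  1.43,  0.22, -1.83]), array([ 0.99,  0.95, -1.04,  2.15,  1.37,  0.23, -1.77]), array([ 0.97,  0.95, -1.04,  2.12,  1.32,  0.25, -1.73])]
35 30 -1 [array([ 1.09,  1.05, -1.23,  2.19,  1.49,  0.42,  1.28]), array([ 0.61,  0.73, -0.38,  2.16, -1.5 ,  0.3 , -2.11]), array([ 0.57,  0.73, -0.34,  2.13, -1.47,  0.32, -2.16])]
35 45 1 [array([ 0.93,  0.88, -0.83,  2.06,  0.01,  0.29, -0.18]), array([ 0.89,  0.88, -0.82,  2.02,  0.01,  0.31, -0.2 ]), array([ 0.87,  0.89, -0.82,  1.99,  0.01,  0.32, -0.21])]
35 45 -1 [array([ 0.53,  0.74, -0.17,  2.06, -1.1 ,  0.56, -2.24]), array([ 0.49,  0.75, -0.15,  2.02, -1.09,  0.57, -2.29]), array([ 0.47,  0.75, -0.14,  1.99, -1.08,  0.58, -2.32])]
```

View pics/t5.png

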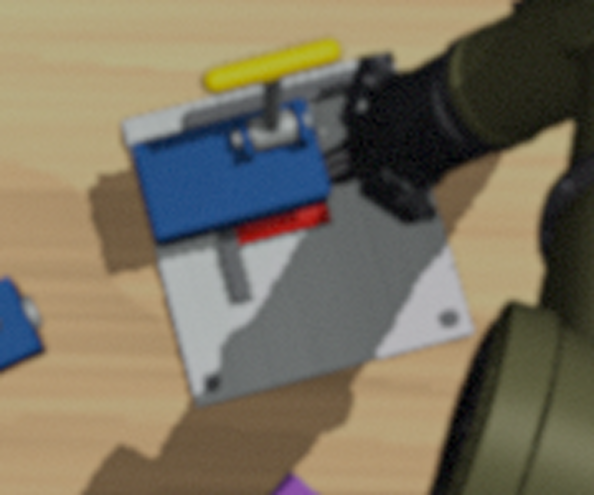

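View pics/w5.png

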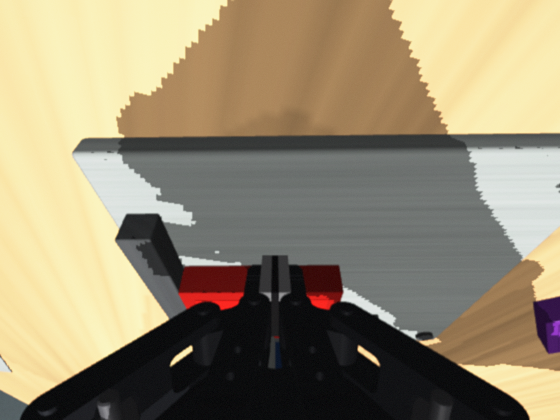

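Run:
```python
from h import *
a=np.radians(40); M=tool((0,np.sin(a),-np.cos(a)),(0,-np.cos(a),-np.sin(a))); Q=quat(M)
ctrl.movel(p2w([.033,-.06,.0215]),max_speed=.1)
ctrl.movel(p2w([-.02,-.075,.06]),max_speed=.15)
ctrl.movep(p2w([-.05,-.04,.05]),Q)
ctrl.movel(p2w([-.05,-.008,.0225]),max_speed=.1)
print(tcp(),get_state()['time'])
g=push([-.05,-.008,.0225],[-.026,-.008,.0225],.012,8,(1,0,0),.06)
g=push(g,[-.004,-.008,.0225],.002,10,(1,0,0),.03)
print(get_state()['time'])
ctrl.movel(p2w([-.05,-.01,.0225]),max_speed=.1)
ctrl.movel(p2w([-.09,-.04,.09]),max_speed=.15)
im,d=vision.grab_frame('wrist'); cv2.imwrite('pics/w6.png',im)
im,d=vision.grab_frame('top'); cv2.imwrite('pics/t6.png',cv2.resize(im[140:290,220:400],None,fx=3.3,fy=3.3,interpolation=cv2.INTER_CUBIC))
```

```text
[-0.04936212 -0.00814561  0.0228845 ] 15.9333
1 [-0.042  -0.008   0.0225] [-0.0413 -0.0084  0.0227] [-1.2  0.5 -0. ]
2 [-0.034  -0.008   0.0225] [-0.0335 -0.0078  0.0225] [-1.9  0.5  0.8]
3 [-0.026  -0.008   0.0225] [-0.0256 -0.0077  0.0224] [-1.6 -0.1  0.9]
1 [-0.024  -0.008   0.0225] [-0.024  -0.008   0.0225] [ 0.4  0.3 -0.3]
2 [-0.022  -0.008   0.0225] [-0.0219 -0.0079  0.0225] [ 2.2 -0.5 -0.2]
3 [-0.02   -0.008   0.0225] [-0.0199 -0.0079  0.0225] [ 0.6 -0.2 -0.8]
4 [-0.018  -0.008   0.0225] [-0.018  -0.0081  0.0225] [ 1.6 -0.1 -0.2]
5 [-0.016  -0.008   0.0225] [-0.0175 -0.0081  0.0224] [-4.9 -0.3  1.6]
6 [-0.014  -0.008   0.0225] [-0.0172 -0.0081  0.0223] [-9.  -1.9  4.4]
7 [-0.012  -0.008   0.0225] [-0.017  -0.0081  0.0223] [-14.9  -1.2   5.8]
contact
18.5333
```

View pics/w6.png

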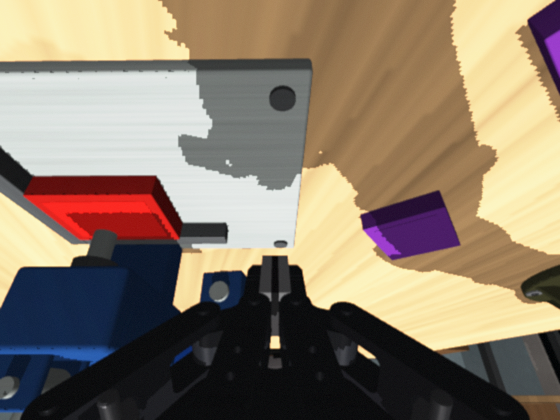

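View pics/t6.png

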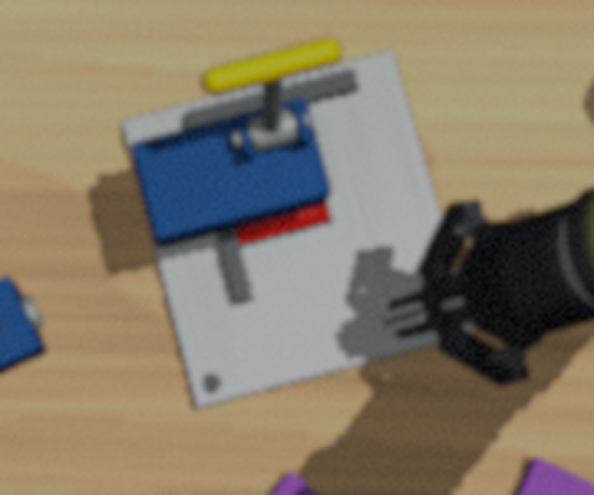

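Run:
```python
from h import *
ctrl.movel(p2w([-.03,-.08,.07]),max_speed=.2)
ctrl.movep(p2w([.036,-.065,.0215]),QY)
ctrl.movel(p2w([.036,-.045,.0205]),max_speed=.1)
g=push([.036,-.045,.0205],[.036,-.035,.0205],.01,8,(0,1,0),.06)
g=push(g,[.036,-.022,.0205],.002,13,(0,1,0),.03)
ctrl.movel(p2w([.036,-.06,.0215]),max_speed=.1)
p,q=lookpose((.0,-.24,.14),(.04,.02,.02),np.pi)
print(ctrl.ik(p,q))
ctrl.movel(p2w([.02,-.09,.08]),max_speed=.15)
print(get_state()['time'])
for cp in [(.0,-.22,.14),(-.12,-.15,.12),(-.1,-.2,.16)]:
    p,q=lookpose(cp,(.04,.02,.02),np.pi); print(cp,w2p(p),ctrl.ik(p,q))
im,d=vision.grab_frame('wrist'); cv2.imwrite('pics/w7.png',im)
```

```text
1 [ 0.036  -0.035   0.0205] [ 0.036  -0.0346  0.0206] [-0.5 -0.2 -0.5]
1 [ 0.036  -0.0331  0.0205] [ 0.036  -0.0332  0.0205] [ 0.1 -0.3  1.6]
2 [ 0.036  -0.0313  0.0205] [ 0.0358 -0.0318  0.0204] [-0.2 -1.6 -0.7]
3 [ 0.036  -0.0294  0.0205] [ 0.0358 -0.0316  0.0204] [-0.1 -4.7  0.9]
4 [ 0.036  -0.0276  0.0205] [ 0.0358 -0.0315  0.0204] [-0.9 -9.2  1.5]
5 [ 0.036  -0.0257  0.0205] [ 0.0358 -0.0315  0.0204] [ -0.4 -11.    2.1]
6 [ 0.036  -0.0239  0.0205] [ 0.0358 -0.0313  0.0204] [ -1.2 -14.6   2.8]
contact
[ 0.49277869  0.9755011  -0.03945765  1.20950136 -0.62917536  1.49840701
 -2.33677607]
24.1
(0.0, -0.22, 0.14) [ 0.02610172 -0.06270962  0.09786114] [ 0.46314631  0.94515773 -0.02788185  1.27698417 -0.63813889  1.43190544
 -2.33509787]
(-0.12, -0.15, 0.12) [-0.00941829 -0.03234381  0.08644477] [ 0.61701253  0.76913561 -0.12566668  1.86841394 -1.0653708   0.90171757
 -2.24455787]
(-0.1, -0.2, 0.16) [-0.01532597 -0.06673257  0.11238333] [ 0.54578784  0.76388086 -0.014283    1.65865697 -0.82882079  1.10890053
 -2.37092811]
```

View pics/w7.png

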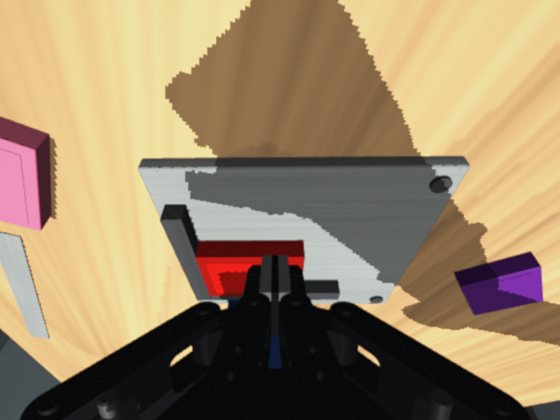

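Run:
```python
from h import *
p,q=lookpose((-.1,-.2,.16),(.04,.0,.02),np.pi)
ctrl.movep(p,q); W=wpose()
im,d=vision.grab_frame('wrist'); cv2.imwrite('pics/w8r.png',im)
v=cv2.rotate(im,cv2.ROTATE_180)
cv2.imwrite('pics/w8.png',v[150:420,100:460].repeat(2,0).repeat(2,1))
print(get_state()['time'])
```

```text
24.675
```

View pics/w8.png

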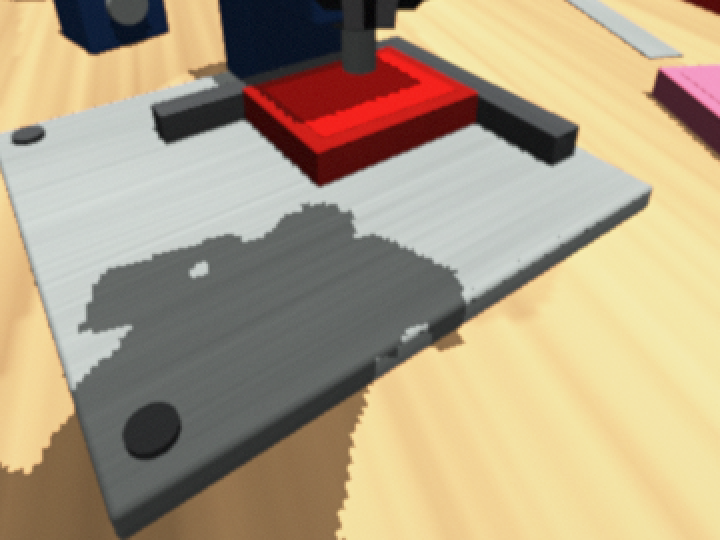

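```bash
cat >> h.py <<'E'
H=np.array([.050,.010,.145])
def bar(th): return H+.115*np.array([np.sin(.15-th),0,np.cos(.15-th)])
def ltcp(th): b=bar(th); return np.array([b[0]+.020,-.018,b[2]-.018])
E
python3 - <<'E'
from h import *
for yw in (0,90,180,-90):
    b=np.radians(yw); M=tool((0,0,-1),(np.cos(b),np.sin(b),0)); q=quat(M)
    print(yw,[None if (v:=ctrl.ik(p2w(p),q)) is None else np.round(v,2) for p in ([.03,-.12,.33],[.115,-.018,.33],ltcp(0),ltcp(.9))])
im,d=vision.grab_frame('top'); i=vision.camera_info('top')
hsv=cv2.cvtColor(im,cv2.COLOR_BGR2HSV); m=(abs(hsv[...,0].astype(int)-29)<5)&(hsv[...,1]>200)&(hsv[...,2]>120); m[:,:270]=0;m[:,340:]=0;m[180:]=0;m[:140]=0
v,u=np.nonzero(m); z=d[m]; X=(np.linalg.inv(i['mtx'])@np.vstack([u,v,np.ones(len(u))])*z).T; X=(X-i['t'])@i['R']; X=X[X[:,2]>.2]
P=(X-C0)@RP; print(len(P),P.min(0),P.max(0),np.median(P,0),get_state()['time'])
E
```

```text
0 [array([ 0.34,  0.58, -0.29,  1.1 ,  0.16,  1.48, -1.23]), array([ 0.14,  0.66, -0.29,  0.95,  0.17,  1.55, -1.4 ]), array([ 0.16,  0.64, -0.27,  1.23,  0.16,  1.29, -1.4 ]), array([ 0.24,  0.51, -0.27,  1.55,  0.15,  1.1 , -1.36])]
90 [array([ 0.69,  0.78, -1.23,  1.09,  0.73,  1.69, -0.04]), array([ 0.44,  0.84, -1.23,  0.95,  0.79,  1.76, -0.18]), array([ 0.54,  0.86, -1.23,  1.23,  0.79,  1.55, -0.28]), array([ 0.71,  0.76, -1.23,  1.55,  0.72,  1.35, -0.32])]
180 [array([ 0.69,  0.78, -1.23,  1.09,  0.73,  1.69,  1.53]), array([ 0.44,  0.84, -1.23,  0.95,  0.79,  1.76,  1.39]), array([ 0.54,  0.86, -1.23,  1.23,  0.79,  1.55,  1.29]), array([ 0.71,  0.76, -1.23,  1.55,  0.72,  1.35,  1.25])]
-90 [array([ 0.1 ,  0.58,  0.2 ,  1.1 , -0.11,  1.47, -2.6 ]), array([-0.07,  0.66,  0.22,  0.96, -0.13,  1.54, -2.77]), array([-0.08,  0.64,  0.21,  1.24, -0.13,  1.28, -2.75]), array([-0.06,  0.51,  0.22,  1.56, -0.12,  1.08, -2.69])]
211 [ 0.05967469 -0.02997257  0.25873595] [0.07328598 0.05205838 0.27023325] [0.06492823 0.01193168 0.26467694] 24.725
```

Run:
```python
from h import *
Q=quat(tool((0,0,-1),(1,0,0)))
ctrl.movep(p2w([0,-.1,.2]),QY)
ctrl.movep(p2w([.05,-.12,.33]),Q)
ctrl.movel(p2w([.115,-.018,.33]),max_speed=.2)
ctrl.movel(p2w([.115,-.018,.243]),max_speed=.15)
print(tcp(),fp(),get_state()['time'])
im,d=vision.grab_frame('scene'); cv2.imwrite('pics/s9.png',im[130:310,150:400].repeat(3,0).repeat(3,1))
im,d=vision.grab_frame('wrist'); cv2.imwrite('pics/w9.png',im)
```

```text
[ 0.11517436 -0.01888874  0.24415343] [-0.27001422  0.1599482  -0.25857244] 27.825
```

View pics/s9.png

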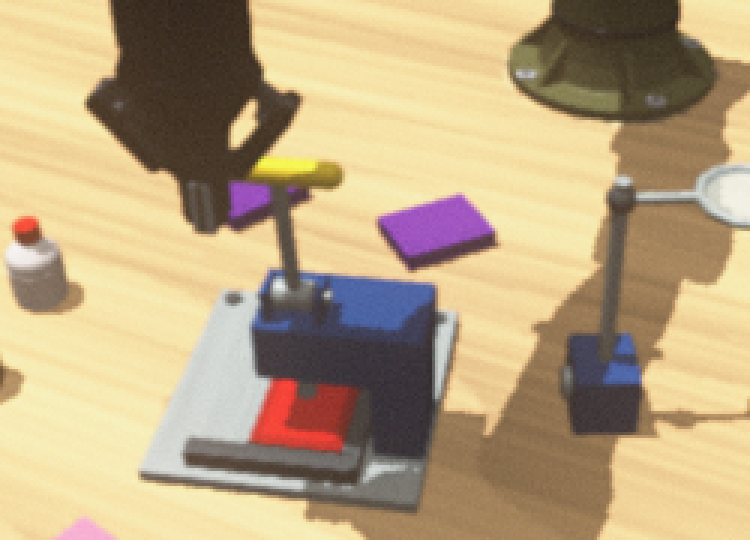

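View pics/w9.png

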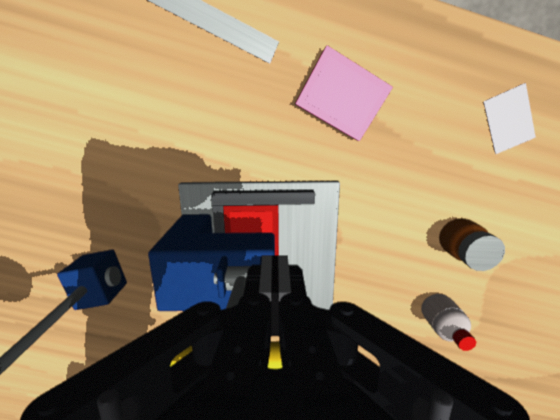

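Run:
```python
from h import *
f0=fp(); log=[]
ctrl.movel(p2w(ltcp(0)+[.004,0,0]),max_speed=.1); print(tcp(),(fp()-f0).round(1))
for th in list(np.arange(.1,.71,.12))+list(np.arange(.76,1.1,.04)):
    g=ltcp(th); ctrl.movel(p2w(g),max_speed=.08); f=fp()-f0; print(round(th,2),g.round(4),tcp().round(4),f.round(1))
    if f[0]>17: print('stop'); break
print(get_state()['time'])
im,d=vision.grab_frame('scene'); cv2.imwrite('pics/s10.png',im[130:310,150:400].repeat(3,0).repeat(3,1))
```

```text
[ 0.09155411 -0.0182104   0.24178468] [ 1.2 -0.8 -0.3]
0.1 [ 0.0757 -0.018   0.2419] [ 0.0769 -0.0175  0.2425] [ 4.6 -0.9  0.8]
0.22 [ 0.062  -0.018   0.2417] [ 0.0626 -0.0176  0.242 ] [5.1 0.4 1.4]
0.34 [ 0.0483 -0.018   0.2399] [ 0.0488 -0.0178  0.24  ] [5.5 1.4 0.6]
0.46 [ 0.0349 -0.018   0.2365] [ 0.0355 -0.0179  0.2366] [6.1 1.  0.6]
0.58 [ 0.0221 -0.018   0.2315] [ 0.0228 -0.0181  0.2318] [5.5 0.4 1.3]
0.7 [ 0.0099 -0.018   0.225 ] [ 0.0108 -0.0181  0.2254] [ 5.9 -0.6  1.5]
0.76 [ 0.0041 -0.018   0.2213] [ 0.0051 -0.0181  0.2217] [6.1 0.  1.3]
0.8 [ 0.0004 -0.018   0.2185] [ 0.0015 -0.0181  0.2191] [ 6.8 -0.4  1.8]
0.84 [-0.0032 -0.018   0.2157] [-0.002  -0.0182  0.2162] [7.1 0.8 1.7]
0.88 [-0.0067 -0.018   0.2127] [-0.0036 -0.0183  0.2142] [12.2 -0.8  3. ]
0.92 [-0.0101 -0.018   0.2096] [-0.0038 -0.0183  0.2126] [18.5 -1.2  5.7]
stop
31.5333
```

View pics/s10.png

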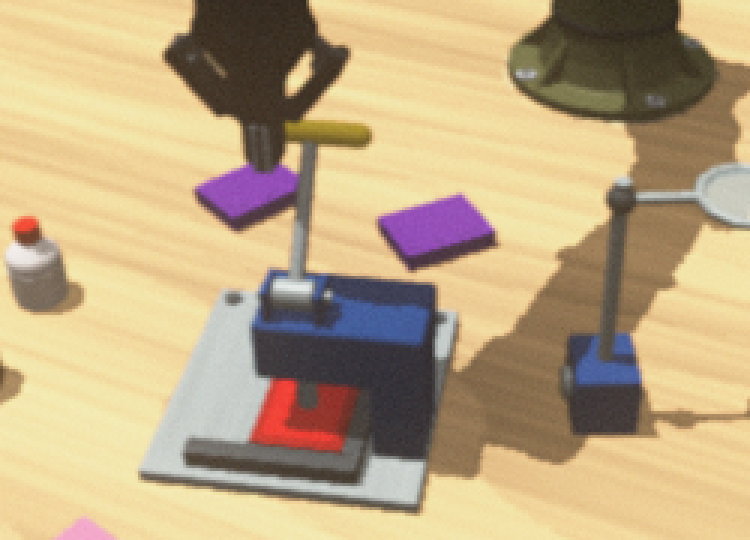

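Run:
```python
from h import *
for th in (.8,.6,.4,.2,0.05):
    ctrl.movel(p2w(ltcp(th)),max_speed=.1); print(th,fp().round(1))
ctrl.movel(p2w([.12,-.018,.243]),max_speed=.1); print(fp().round(1))
ctrl.movel(p2w([.115,-.018,.34]),max_speed=.2)
ctrl.movel(p2w([.05,-.12,.33]),max_speed=.2)
p,q=lookpose((-.1,-.2,.16),(.04,.0,.02),np.pi)
ctrl.movep(p2w([0,-.1,.2]),QY)
ctrl.movep(p,q)
print(get_state()['time'])
im,d=vision.grab_frame('wrist'); v=cv2.rotate(im,cv2.ROTATE_180); cv2.imwrite('pics/w11.png',v[150:420,100:460].repeat(2,0).repeat(2,1))
o=cv2.rotate(cv2.imread('pics/w8r.png'),cv2.ROTATE_180); 
im,d=vision.grab_frame('scene'); cv2.imwrite('pics/s11.png',im[130:310,100:400].repeat(2,0).repeat(2,1))
im,d=vision.grab_frame('top'); cv2.imwrite('pics/t11.png',im); a=cv2.imread('pics/top0.png')
for (x,y) in [(177,245),(217,239),(416,165),(428,213)]: print(cv2.absdiff(im,a)[y-12:y+12,x-12:x+12].mean())
```

```text
0.8 [ 9.8 -1.6 -3.1]
0.6 [ 6.5  0.3 -2.8]
0.4 [ 5.5  0.1 -1.3]
0.2 [ 4.2 -0.  -0.1]
0.05 [ 3.1 -0.9  1. ]
[-0.1 -0.1 -0.1]
36.9083
11.590277777777779
7.524305555555555
10.398148148148149
61.27430555555556
```

View pics/w11.png

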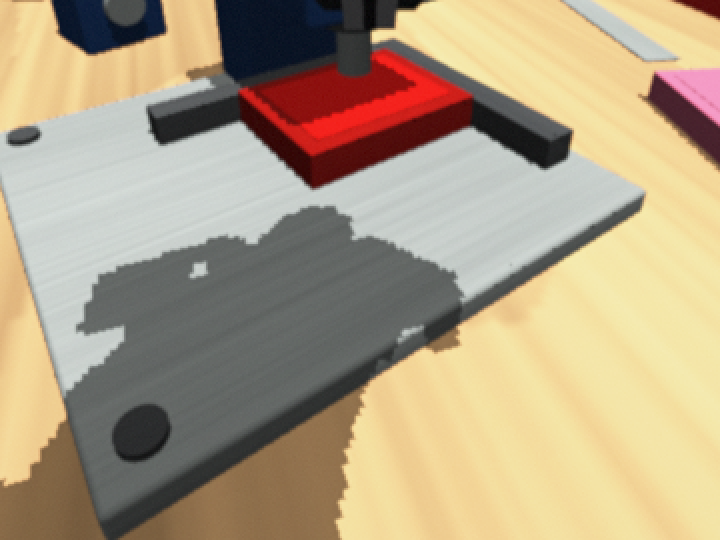

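View pics/s11.png

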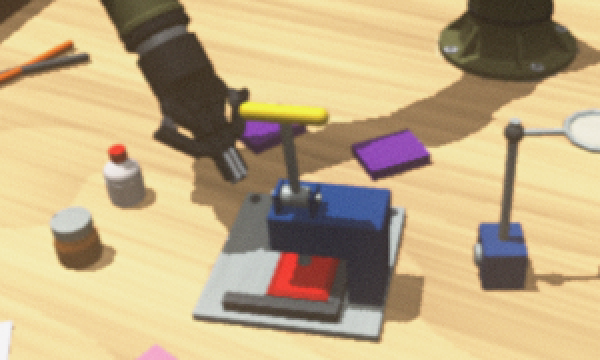

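View pics/t11.png

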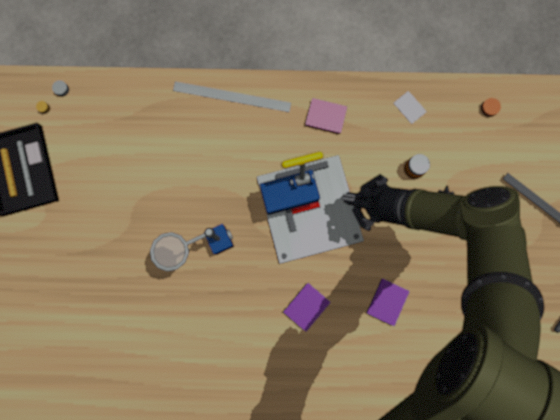

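Run:
```python
from h import *
from station import ticket
a,_=vision.grab_frame('scene'); o=cv2.imread('pics/scene0.png')
ctrl.movep(p2w([-.02,-.12,.22]),QY)
ctrl.pause(.3)
im,d=vision.grab_frame('scene')
for n,(x,y) in dict(oil=(161,219),jar=(138,250),mag=(350,255)).items():
    print(n,cv2.matchTemplate(im[y-30:y+30,x-30:x+30],o[y-20:y+20,x-20:x+20],cv2.TM_CCOEFF_NORMED).max(),cv2.minMaxLoc(cv2.matchTemplate(im[y-30:y+30,x-30:x+30],o[y-20:y+20,x-20:x+20],cv2.TM_CCOEFF_NORMED))[3])
print(get_state()['time'],fp()); ticket.close_job()
```

```text
oil 0.9973633 (10, 10)
jar 0.99803394 (10, 10)
mag 0.99832016 (10, 10)
38.0417 [-0.22142867 -0.6056272   0.15480063]
the job is handed in; nothing more can be done
```

The red block is home in the fence corner, the lever has been worked once, and I handed the job in at about 38 s of the 64 s allowed. `close_job` reports no verdict, so these are my own checks.

**Block:** I slid it along the bed with closed, tilted fingers: towards the far fence, then the side fence, then a light nudge against each. The pushing force rose to about 15 N on each nudge. The first push left the block turned about 7° the other way; the push into the side fence took that out. Close-up pictures before and after the lever stroke showed it square, with no visible gap at either fence.

**Lever:** I pulled it from behind the handle until it hit a hard stop. The force rose from about 7 N to 18 N with almost no further movement, close to 0.85 rad. I followed it back until the contact force was zero, and it is back in its rest position in the last pictures.

**Bystanders:** The magnifier, jar and bottle match their first picture to the pixel in the scene camera. In the last top picture, taken before the arm's final retreat, the arm hid the bottle, so that check rests on the scene camera alone.

When I handed in, the arm was clear and the wrist force was near zero.

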